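Back off the bonding press and draw out the pendant

TASK

The glue in the larger of the two screw presses has set. Roll its knurled handwheel with a fingertip against the rim, anticlockwise seen from above, to loosen it two full turns from where it stands (a quarter turn either way is fine), and only then push the press's slide out to its stop by its upturned front tab, so that the pendant comes out still lying in its nest. Do not touch the pendant itself, and leave the smaller press and everything else on the bench alone.

Things in the scene. Friction and masses are not known exactly. Their poses are not given: they have to be found in the camera images.
- press: the larger screw press, grey cast C-frame fixed to the bench. Origin on the bench under the screw's axis; -x is its front (the slide's side), +z up. Base 110 mm wide, from 85 mm in front of the axis to 95 mm behind, 18 mm high, gibs to 32 mm; column 55 to 91 mm behind the axis; arm over the top to 122 mm height, 48 mm wide, ending 24 mm in front of the axis.
- wheel_center (a point): centre of the larger press's handwheel, on the screw's axis, half-way up the rim (144 mm above the bench when tight). Knurled steel rim 90 mm in diameter, 20 mm thick, free all round, 12 mm clear above the arm; the hub lies below the rim's top. A black index line on the rim's top edge faces the tab when tight. The wheel rises 3 mm a turn with its screw.
- wheel (a joint): turn of that handwheel, rad: 0 tight (as it stands at the start; it cannot be tightened further), growing anticlockwise seen from above, which loosens; free to about 31 (five turns). A friction of about 0.06 N m (about 1.4 N at the rim) holds it wherever it is left.
- slide (a joint): travel of the larger press's slide, m: 0 home under the screw, 0.065 drawn out at the stop (the nest then clear in front of the handwheel). Moves along the press's -x; about 1.5 N of friction, stays where it is left.
- tab (a point): middle (45 mm above the bench) of the slide's upturned front tab: a plate 50 mm wide, 6 mm thick across the slide, from 18 to 62 mm high, 138 mm in front of the screw's axis when home; moves with the slide. Its inner face looks to the screw; there the slide's top is 26 mm above the bench and bare up to the nest, 23 mm from the axis. The handwheel's rim is 90 mm from the inner face when home.
- nest (a point): middle of the floor of the nest on the slide, 28 mm above the bench; nest walls 4 mm high, inside 31 mm along the slide, 41 mm across. Moves with the slide.
- pendant_center (a point): centre of the gilt oval pendant with a black domed stone, 28 x 38 mm, 8.5 mm thick (this point 4 mm above its underside), loose in the nest under the press pad.
- small_press: the smaller screw press, fixed to the bench, to be left alone. Origin on the bench under its screw; front to -x; base 130 x 92 mm; its knurled wheel is 56 mm in diameter, top 117 mm above the bench.
- small_mark (a point): index line on the rim of the smaller press's wheel, 22 mm from its axis.
- pliers: bystander: pliers with dark blue grips, 135 mm long, 11 mm high; origin at the pivot, jaws to +x.
- cutters: bystander: cutters with black grips, 135 mm long, 11 mm high; origin at the pivot, jaws to +x.
- loose_pendant: bystander: oval pendant lying on the newspaper, 28 x 38 x 8.5 mm; origin under its middle.
- loose_pendant2: bystander: another such pendant.
- bangle: bystander: brass bangle lying flat, 68 mm across, 8 mm high; origin under its centre.
- twine: bystander: ball of jute twine, 74 mm across, 62 mm high; origin under its centre.
- bead_jar: bystander: jar of black beads with a steel cap, 56 mm across, 62 mm high; origin under its centre.
- sort_tray: bystander: white sorting tray with pendants, 130 x 180 x 24 mm; origin under its centre.

How it is judged:
By the outcome, as a careful person would: the job done as asked, in the order asked, and still so for the second after the job is handed in, with the robot touching nothing.
It also fails if it takes over 72 s, if anything falls off the work surface, if the arm or the gripper's body presses on something with over 40 N, if the wrist force passes 120 N, or if a joint passes its speed limit or range.

ROBOT

A 6-joint arm with a two-finger parallel gripper is mounted at the origin on the work surface. World frame = base frame: x ahead of the robot, y to its left, z up, the work surface at z = 0. Lengths are in m, angles in degrees, forces in N, time in s.
With the tool pointing down it reaches from about 0.25 to 0.725 m from the base axis. Payload 9.7 kg.
Tool frame: the origin (TCP) lies midway between the tips of the shut fingers; the grasp point (between the pads) lies 19 mm behind it; z points along the fingers, y is the line along which they close (so a half turn about z gives the same grasp; the last joint's range is limited). The gripper opens to 85 mm and grips with 20 to 120 N. Pads are 22 mm wide; open, the fingers measure 114 mm over their backs; the gripper's body (76 mm by 85 mm) begins 54 mm behind the grasp point. The pads swing forward as they close: fully open they stand 13 mm farther back than shut.
Start: joints at [-76.031, 4.979, 10.078, 95.1, 0, 90], TCP at [0.133, -0.534, 0.201] pointing down, gripper open.
Joint ranges: [-179.16, 179.16], [-48.56, 103.87], [-65.8, 70.77], [-126.05, 130.52], [-82.76, 87.17], [-180, 180]. Speed limits (degrees/s): [127.2, 127.2, 147.25, 180, 180, 180].

INTERFACE

Orientations are given as [roll, pitch, yaw] about the fixed x, y, z axes, in that order (R = Rz(yaw) Ry(pitch) Rx(roll)).
In Python, from workcell import bot gives the robot as it stands.
- The arm moves only by the shell command python3 -m crank 'ROWS' [FORCE]. ROWS is JSON, a list of rows, each an object with "gripper": the finger opening in mm, from 0 to 85.4; "travel": the shift along the tool's x, y, z in mm, a list of three; "twist": the turn, a rotation vector about the tool's x, y, z in rad, a list of three. In form: [{"gripper": gripper, "travel": [tx, ty, tz], "twist": [rx, ry, rz]}, ...]. A call has 1 to 12 rows; each row shifts and turns the commanded pose from where the row before left it, along the tool's axes as they then stand; what a row does not reach is not made up. A row lasts 1/8 s, in which the tool goes at most 62.5 mm and 10.7 degrees, less where a joint would pass 70% of its speed; a pose out of reach is approached as far as the arm can. A call is refused whole if a number of a shift passes 62.5 or a number of a turn 0.188, either way. A call with a gripper value outside its range is refused whole. The fingers move at their own pace and stop on an object; FORCE is the grip in N (left out, the last holds). Time passes only in rows, so rows that do not move let the fingers close. It gives the time, the measured TCP pose, the force, the opening and the grip force at its end, in the units of the state.
- bot.get_obs(): the state, without advancing time (a new reading comes with each control period).
- bot.camera(name): name is "scene" or "top" or "wrist"; returns the picture (480x640x3 uint8, red, green, blue); there is no depth.
- bot.calibration(name): a dict with "vfov" (degrees; the focal length in pixels is half the picture's height over the tangent of half this angle, whatever the lens; pixels are square), "cx", "cy" (the principal point, pixels), "camera_from_world" (4x4, takes a point from world to camera coordinates). Camera axes: x right, y down, z forward; pixel columns grow to the right and rows downward; lengths in m; the calibration is good to about 2 mm. A picture is of the moment at which its call begins: read the wrist's pose just before it. calibration takes no time and is no camera call; for the wrist camera it gives the pose at the moment of the call.
- bot.job_done(): hands the job in; it is judged then, once.
The state is a dict: "time": time; "q": joint angles; "qd": joint speeds; "joint_efforts": joint torques, N m; "ee_pos": TCP position; "tcp_rot": TCP orientation; "wrist_force": force on the tool from outside, world axes, zero at the start; "torque": the same for the moment, N m; "opening": finger opening in m; "grasp_force": force on a finger pad.
Only numpy, scipy, OpenCV 4.12 (cv2) and the standard library are available. Lean on these libraries where they do the work, as an engineer would, in place of code of your own. Each camera call takes 0.05 s, during which the arm holds its last target. There are 200 camera calls.

## Working session

There is one attempt and no reset: what is moved stays moved. The work goes in short steps, Python scripts to look and compute and a shell command to move; the robot and the scene stay as the last step left them, time stands still between calls to the robot, and variables do not carry over. Pictures are saved under pics/ and viewed, at most 10 in all, crops included, and the job is handed in when it is done.

```bash
mkdir -p pics; ls; python3 - <<'E'
from workcell import bot
import cv2
for n in("top","scene"):
    cv2.imwrite(f"pics/{n}0.png",bot.camera(n)[:,:,::-1]);c=bot.calibration(n);print(n,c)
o=bot.get_obs();print(o)
E
```

```text
pics
top {'vfov': 51.80647297762562, 'cx': 318.4504930901195, 'cy': 242.0037215655138, 'camera_from_world': array([[ 3.81184748e-03, -9.99991723e-01,  1.42259366e-03,
         8.08673427e-02],
       [-9.89013363e-01, -3.98022133e-03, -1.47772549e-01,
         5.58865691e-01],
       [ 1.47776989e-01, -8.43677717e-04, -9.89020349e-01,
         1.21703561e+00],
       [ 0.00000000e+00,  0.00000000e+00,  0.00000000e+00,
         1.00000000e+00]])}
scene {'vfov': 56.37642148854886, 'cx': 316.02421544888904, 'cy': 243.9857604324635, 'camera_from_world': array([[ 0.71473255,  0.69923541,  0.01507396, -0.40512163],
       [ 0.53383114, -0.53148422, -0.65768445, -0.16047222],
       [-0.45186468,  0.47811544, -0.75314271,  1.35899291],
       [ 0.        ,  0.        ,  0.        ,  1.        ]])}
{'time': 0.1, 'q': array([-7.60301777e+01,  5.00823867e+00,  1.00379818e+01,  9.50990808e+01,
        8.57148525e-04,  8.99990292e+01]), 'qd': array([-0.14655526, -0.01089448,  0.13493426,  0.02173765, -0.0819541 ,
        0.01185572]), 'joint_efforts': array([ 6.11314463e-04, -5.21561480e+01,  4.65654480e+01,  1.61595986e-02,
       -2.07471629e-05, -2.48095517e-05]), 'ee_pos': array([ 0.13272155, -0.53349449,  0.20064214]), 'tcp_rot': array([-1.79930662e+02, -8.58322731e-04,  1.39707921e+01]), 'wrist_force': array([ 0.4626163 , -0.06804744,  0.17615421]), 'torque': array([-0.01428831, -0.00886954, -0.02726974]), 'grasp_force': 0.0, 'opening': 0.08545480396624988}
```

View pics/top0.png

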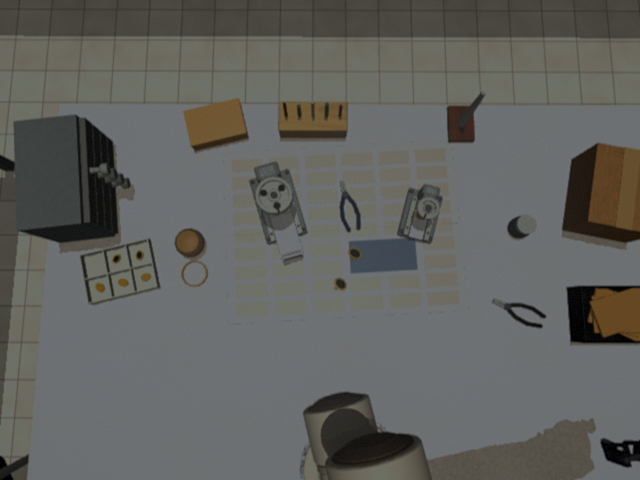

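View pics/scene0.png

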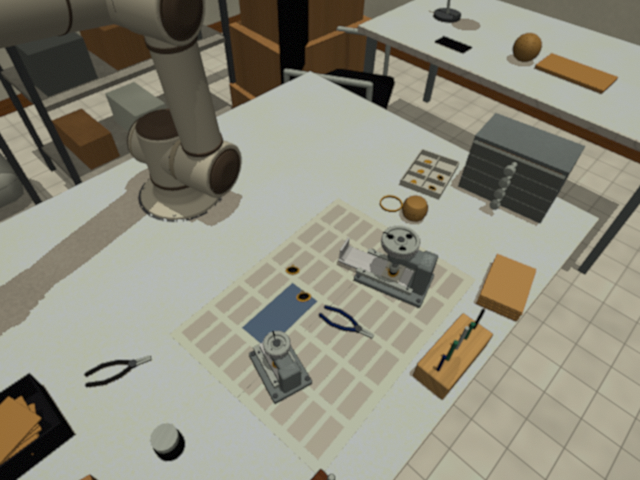

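The top view shows the large press with its wheel at about (273,195) and its tab at about (291,258). In the scene view the wheel is at (401,240) and the tab at about (345,252). The small press's wheel is at (429,207) in the top view.

```bash
cat > h.py <<'E'
import numpy as np, cv2
from workcell import bot
def ray(c,u,v):
    f=240/np.tan(np.radians(c['vfov']/2));M=np.array(c['camera_from_world']);R,t=M[:3,:3],M[:3,3]
    return -R.T@t, R.T@np.array([(u-c['cx'])/f,(v-c['cy'])/f,1])
def onz(c,u,v,z):
    o,d=ray(c,u,v);return o+d*(z-o[2])/d[2]
def proj(c,p):
    f=240/np.tan(np.radians(c['vfov']/2));M=np.array(c['camera_from_world']);q=M[:3,:3]@np.array(p)+M[:3,3]
    return c['cx']+f*q[0]/q[2],c['cy']+f*q[1]/q[2]
E
python3 - <<'E'
from h import *
t=bot.calibration('top');s=bot.calibration('scene')
print('wheel',onz(t,273,195,.154),onz(s,401,239,.154))
print('tab',onz(t,290.5,258,.062),onz(s,345,250,.062))
print('small',onz(t,429,207,.117))
a=cv2.imread('pics/top0.png')[145:275,235:325];b=cv2.imread('pics/scene0.png')[215:310,325:450]
a=cv2.resize(a,(415,600),interpolation=cv2.INTER_CUBIC);b=cv2.resize(b,(385,293),interpolation=cv2.INTER_CUBIC)
im=np.zeros((600,800,3),np.uint8);im[:,:415]=a;im[:293,415:]=b
cv2.imwrite('pics/crop.png',np.clip(im*1.6,0,255).astype(np.uint8))
E
```

```text
wheel [0.65295625 0.19035919 0.154     ] [0.6553538  0.18746087 0.154     ]
tab [0.51488558 0.15258091 0.062     ] [0.53792523 0.13302114 0.062     ]
small [ 0.63392653 -0.18390588  0.117     ]
```

View pics/crop.png

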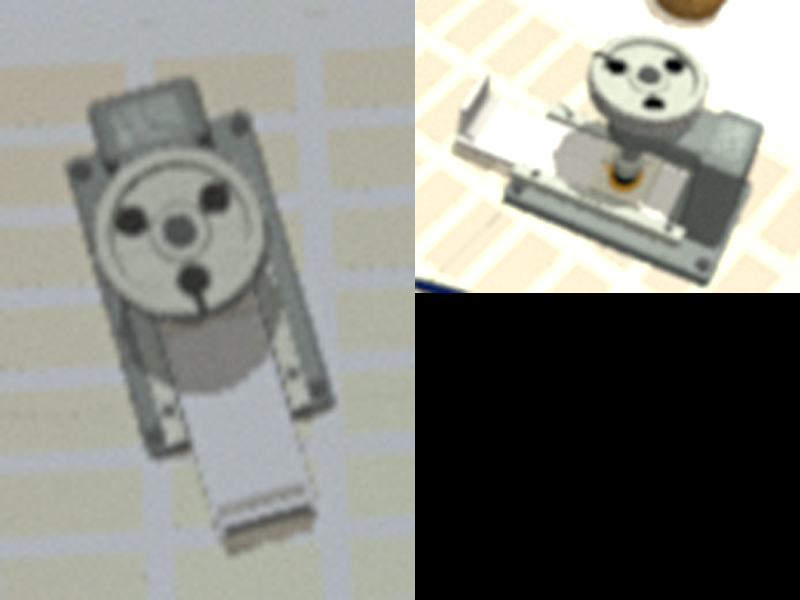

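The crop confirms the press's front axis points toward the robot, with a yaw of about 16°. The index line faces the tab, so the wheel is tight. I'm moving towards the wheel.

```bash
python3 -m crank '[{"gripper":0,"travel":[34,-35,-4],"twist":[0,0,0]},{"gripper":0,"travel":[34,-35,-4],"twist":[0,0,0]},{"gripper":0,"travel":[34,-35,-4],"twist":[0,0,0]},{"gripper":0,"travel":[34,-35,-4],"twist":[0,0,0]},{"gripper":0,"travel":[34,-35,-4],"twist":[0,0,0]},{"gripper":0,"travel":[34,-35,-4],"twist":[0,0,0]},{"gripper":0,"travel":[34,-35,-4],"twist":[0,0,0]},{"gripper":0,"travel":[34,-35,-4],"twist":[0,0,0]}]'; python3 -c "
from workcell import bot
o=bot.get_obs();print(o['q'],o['ee_pos'],o['tcp_rot'])"
```

```text
time: 1.1
ee_pos: [0.3296, -0.1949, 0.2333]
tcp_rot: [180.0, -0.0, 14.0]
wrist_force: [0.7, 0.7, 0.2]
opening: 0.0001
grasp_force: 0.0
[-3.05998365e+01 -1.66890895e+01 -6.17606722e+00  1.00511221e+02
  1.20520721e-04  1.35447336e+02] [ 0.32955774 -0.19489787  0.23325794] [ 1.79998822e+02 -1.36837826e-03  1.39528278e+01]
```

```bash
python3 -m crank '[{"gripper":0,"travel":[40,-35,-5],"twist":[0,0,0]},{"gripper":0,"travel":[40,-35,-5],"twist":[0,0,0]},{"gripper":0,"travel":[40,-35,-5],"twist":[0,0,0]},{"gripper":0,"travel":[40,-35,-5],"twist":[0,0,0]},{"gripper":0,"travel":[40,-35,-5],"twist":[0,0,-0.1]},{"gripper":0,"travel":[40,-35,-5],"twist":[0,0,-0.18]},{"gripper":0,"travel":[45,-20,-5],"twist":[0,0,-0.18]},{"gripper":0,"travel":[10,0,0],"twist":[0,0,-0.18]},{"gripper":0,"travel":[0,0,0],"twist":[0,0,-0.18]},{"gripper":0,"travel":[0,0,0],"twist":[0,0,-0.18]},{"gripper":0,"travel":[0,0,0],"twist":[0,0,-0.08]},{"gripper":0,"travel":[0,0,0],"twist":[0,0,0]}]'; python3 - <<'E'
from h import *
o=bot.get_obs();print(o['q'],o['ee_pos'],o['tcp_rot'])
c=bot.calibration('wrist');im=bot.camera('wrist');cv2.imwrite('pics/w1.png',im[:,:,::-1])
print(c['vfov'],proj(c,[.653,.19,.154]),proj(c,[.5205,.1513,.062]),ray(c,320,240))
E
```

```text
time: 2.6
ee_pos: [0.5434, 0.1145, 0.2679]
tcp_rot: [-180.0, 0.0, 75.8]
wrist_force: [0.4, 0.2, -0.1]
opening: -0.0003
grasp_force: 0.0
[ 1.18971758e+01  7.93411106e+00  2.08496967e+01  1.02954972e+02
 -6.02481173e-05  1.16087616e+02] [0.54335034 0.11447357 0.26792509] [-1.79964652e+02  1.73741799e-02  7.58095651e+01]
58.56301209042837 (np.float64(464.75901052566314), np.float64(61.39940037946744)) (np.float64(288.8318393909625), np.float64(160.26140953482096)) (array([0.55937556, 0.17894181, 0.44068846]), array([-0.07728799, -0.26590756, -0.96106453]))
```

View pics/w1.png

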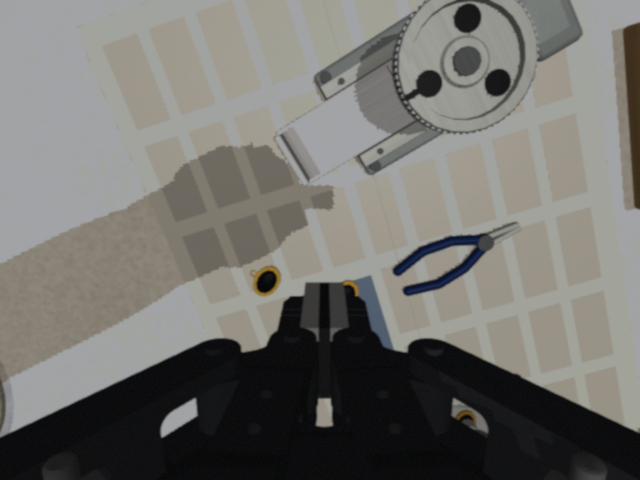

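The wrist view shows the wheel hub at (467,62), the index line pointing to the tab from (430,85) to (405,98), and the tab at about (295,158).

```bash
python3 - <<'E'
from h import *
c=bot.calibration('wrist')
print(onz(c,467,62,.153),onz(c,393,62,.149),onz(c,540,62,.149),onz(c,295,158,.062),onz(c,320,240,0))
E
```

```text
[0.65478283 0.18919507 0.153     ] [0.61042565 0.20099053 0.149     ] [0.70117133 0.17784371 0.149     ] [0.52633217 0.15186887 0.062     ] [0.52390407 0.05700987 0.        ]
```

```bash
python3 -m crank '[{"gripper":0,"travel":[41,19.5,0],"twist":[0,0,0]},{"gripper":0,"travel":[41,19.5,0],"twist":[0,0,0]},{"gripper":0,"travel":[41,19.5,0],"twist":[0,0,0]},{"gripper":0,"travel":[41.5,19,0],"twist":[0,0,0]},{"gripper":0,"travel":[0,0,20],"twist":[0,0,-0.178]},{"gripper":0,"travel":[0,0,36],"twist":[0,0,0]},{"gripper":0,"travel":[0,0,36],"twist":[0,0,0]},{"gripper":0,"travel":[0,0,37],"twist":[0,0,0]},{"gripper":0,"travel":[0,0,0],"twist":[0,0,0]}]'; python3 -c "
from workcell import bot
o=bot.get_obs();print(o['q'],o['ee_pos'],o['tcp_rot'],o['wrist_force'])"
```

```text
time: 3.78
ee_pos: [0.6571, 0.2544, 0.1358]
tcp_rot: [-179.7, 0.2, 86.0]
wrist_force: [-0.6, -0.3, 0.8]
opening: 0.0001
grasp_force: 0.0
[2.11595829e+01 2.70417921e+01 2.97877145e+01 9.31008170e+01
 8.45152625e-04 1.15200990e+02] [0.65711594 0.25435033 0.13579416] [-1.79678524e+02  1.50346793e-01  8.59590117e+01] [-0.63737891 -0.31616112  0.78655792]
```

```bash
python3 -m crank '[{"gripper":0,"travel":[-5,0,-1],"twist":[0,0,0]},{"gripper":0,"travel":[-2,0,0],"twist":[0,0,0]}]'|sed -n '2p;4p'; python3 -m crank '[{"gripper":0,"travel":[-2,0,0],"twist":[0,0,0]}]'|sed -n '2p;4p';python3 -m crank '[{"gripper":0,"travel":[-1.5,0,0],"twist":[0,0,0]}]'|sed -n '2p;4p'; python3 -m crank '[{"gripper":0,"travel":[0,0,0],"twist":[0,0,0]}]'|sed -n '2p;4p'
```

```text
ee_pos: [0.6592, 0.2479, 0.1429]
wrist_force: [-0.6, 0.2, -0.2]
ee_pos: [0.6588, 0.246, 0.1418]
wrist_force: [-0.3, -0.1, -0.1]
ee_pos: [0.6583, 0.2445, 0.1409]
wrist_force: [0.2, -0.3, 0.7]
ee_pos: [0.6581, 0.2445, 0.1405]
wrist_force: [-0.3, -0.7, 0.1]
```

```bash
for i in 1; do python3 -m crank '[{"gripper":0,"travel":[-1.5,0,0],"twist":[0,0,0]}]'|sed -n '2p;4p'; python3 -m crank '[{"gripper":0,"travel":[-1.5,0,0],"twist":[0,0,0]}]'|sed -n '2p;4p';python3 -m crank '[{"gripper":0,"travel":[-1.5,0,0],"twist":[0,0,0]}]'|sed -n '2p;4p'; python3 -m crank '[{"gripper":0,"travel":[0,0,0],"twist":[0,0,0]}]'|sed -n '2p;4p'; done
```

```text
ee_pos: [0.6579, 0.2431, 0.1402]
wrist_force: [0.3, 0.3, -0.8]
ee_pos: [0.6578, 0.2415, 0.1402]
wrist_force: [0.1, -0.4, -0.3]
ee_pos: [0.6577, 0.24, 0.1402]
wrist_force: [-1.1, 0.1, -0.4]
ee_pos: [0.6577, 0.2399, 0.1403]
wrist_force: [-0.1, -0.2, 0.8]
```

```bash
python3 -m crank '[{"gripper":0,"travel":[-1,0,0],"twist":[0,0,0]}]'|sed -n '2p;4p'; python3 -m crank '[{"gripper":0,"travel":[-1,0,0],"twist":[0,0,0]}]'|sed -n '2p;4p';python3 -m crank '[{"gripper":0,"travel":[-1,0,0],"twist":[0,0,0]}]'|sed -n '2p;4p'; python3 - <<'E'
from h import *
o=bot.get_obs();print(o['ee_pos'],o['wrist_force'])
a=bot.camera('wrist')[:,:,::-1]
c=bot.calibration('wrist');print(proj(c,[.6545,.1893,.153]))
b=bot.camera('top')[135:235,215:325,::-1]
im=np.zeros((480,800,3),np.uint8);im[:,:450]=cv2.resize(a,(450,338))[0:0].sum() if 0 else 0
im[:338,:450]=cv2.resize(a,(450,338));im[:318,450:]=cv2.resize(b,(350,318),interpolation=cv2.INTER_CUBIC)
cv2.imwrite('pics/w2.png',im)
E
```

```text
ee_pos: [0.6577, 0.2391, 0.1403]
wrist_force: [0.5, 0.5, 0.4]
ee_pos: [0.6576, 0.238, 0.1403]
wrist_force: [0.0, 0.1, 0.0]
ee_pos: [0.6575, 0.237, 0.1403]
wrist_force: [-0.4, -0.8, 0.7]
[0.65754432 0.23702683 0.14025178] [-0.35403296 -0.76680267  0.69020554]
(np.float64(325.2880591214609), np.float64(391.8703719425107))
```

View pics/w2.png

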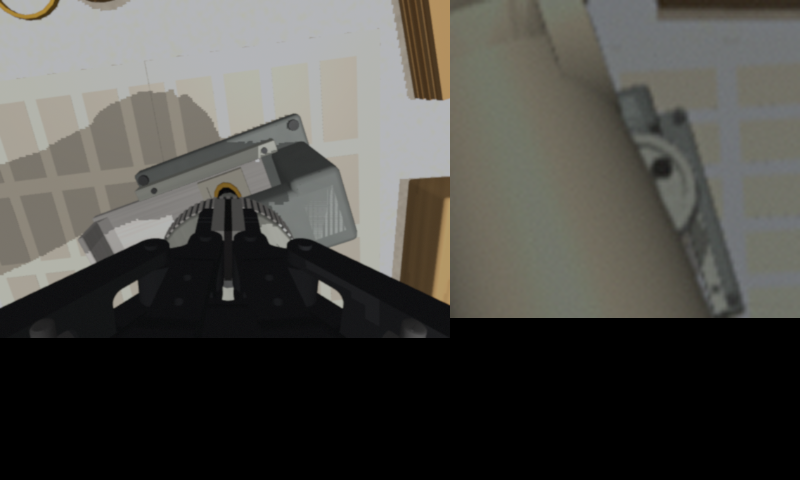

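The shut fingertip is almost at the knurled rim, and the rim is just under it in the wrist view at about (228,200). I'm still creeping in.

```bash
python3 -m crank '[{"gripper":0,"travel":[-1,0,0],"twist":[0,0,0]}]'|sed -n '2p;4p'; python3 -m crank '[{"gripper":0,"travel":[-1,0,0],"twist":[0,0,0]}]'|sed -n '2p;4p';python3 -m crank '[{"gripper":0,"travel":[-1,0,0],"twist":[0,0,0]}]'|sed -n '2p;4p';python3 -m crank '[{"gripper":0,"travel":[-1,0,0],"twist":[0,0,0]}]'|sed -n '2p;4p'
```

```text
ee_pos: [0.6575, 0.2361, 0.1403]
wrist_force: [-0.5, -0.1, -0.0]
ee_pos: [0.6574, 0.235, 0.1403]
wrist_force: [-0.1, -0.9, -0.2]
ee_pos: [0.6574, 0.234, 0.1403]
wrist_force: [1.1, -0.5, 0.1]
ee_pos: [0.6573, 0.233, 0.1403]
wrist_force: [-0.4, 0.6, -1.1]
```

```bash
python3 -m crank '[{"gripper":0,"travel":[-1,0,0],"twist":[0,0,0]}]'|sed -n '2p;4p'; python3 -m crank '[{"gripper":0,"travel":[-1,0,0],"twist":[0,0,0]}]'|sed -n '2p;4p';python3 - <<'E'
from h import *
o=bot.get_obs();print(o['ee_pos'],o['wrist_force'],o['joint_efforts'])
c=bot.calibration('wrist');a=bot.camera('wrist')[:,:,::-1].copy()
for z,col in((.154,(0,0,255)),(.134,(0,255,0))):
    p=np.array([proj(c,[.6545+.045*np.cos(t),.1893+.045*np.sin(t),z]) for t in np.linspace(0,6.28,60)])
    cv2.polylines(a,[p.astype(int)],True,col,1)
cv2.circle(a,tuple(int(v) for v in proj(c,o['ee_pos'])),3,(255,0,255),-1)
cv2.imwrite('pics/w3.png',cv2.resize(a[220:400,200:450],(800,576),interpolation=cv2.INTER_CUBIC))
E
```

```text
ee_pos: [0.6572, 0.232, 0.1403]
wrist_force: [0.8, 0.2, -0.6]
ee_pos: [0.6571, 0.231, 0.1403]
wrist_force: [0.3, 0.3, -0.8]
[0.65712551 0.23099541 0.14028699] [ 0.30026149  0.25123658 -0.82048971] [ 8.44825502e-02 -7.39268517e+01  4.68224072e+01  1.04324633e-02
  9.51789525e-05  1.74263347e-02]
```

View pics/w3.png

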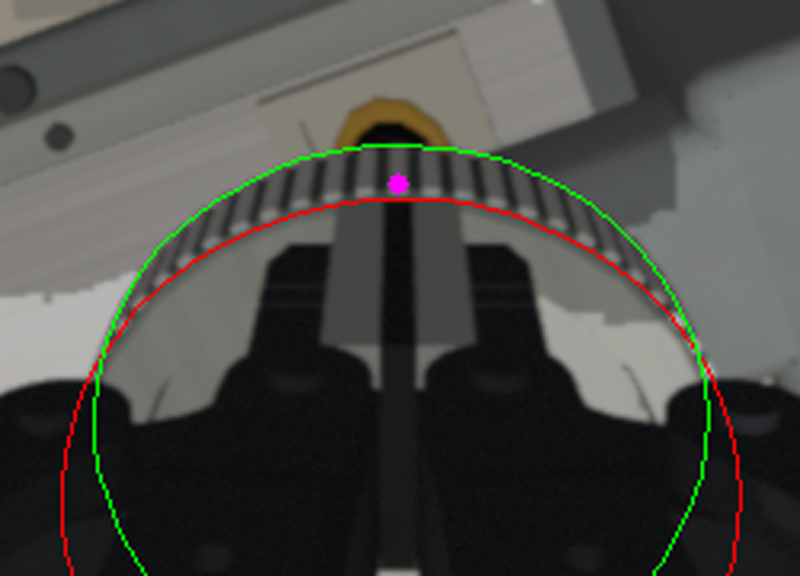

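The overlaid rim circles match the wheel, so the wheel is located well. The fingertip appears to lie over the rim's top rather than against its side, so I'm checking the tip's height from the scene camera.

```bash
python3 - <<'E'
from h import *
o=bot.get_obs();print(o['ee_pos'],o['opening'])
c=bot.calibration('scene');a=bot.camera('scene')[:,:,::-1].copy()
for z,col in((.154,(0,0,255)),(.134,(0,255,0))):
    p=np.array([proj(c,[.6545+.045*np.cos(t),.1893+.045*np.sin(t),z]) for t in np.linspace(0,6.28,60)])
    for q in p: a[int(q[1]),int(q[0])]=col
p=proj(c,o['ee_pos']);print(p)
a[int(p[1]),int(p[0])]=(255,0,255)
cv2.imwrite('pics/s3.png',cv2.resize(a[170:290,330:480],(750,600),interpolation=cv2.INTER_NEAREST))
E
```

```text
[0.65714269 0.23091456 0.14028396] 5.27406004865422e-06
(np.float64(411.7912305533017), np.float64(233.63447956506275))
```

View pics/s3.png

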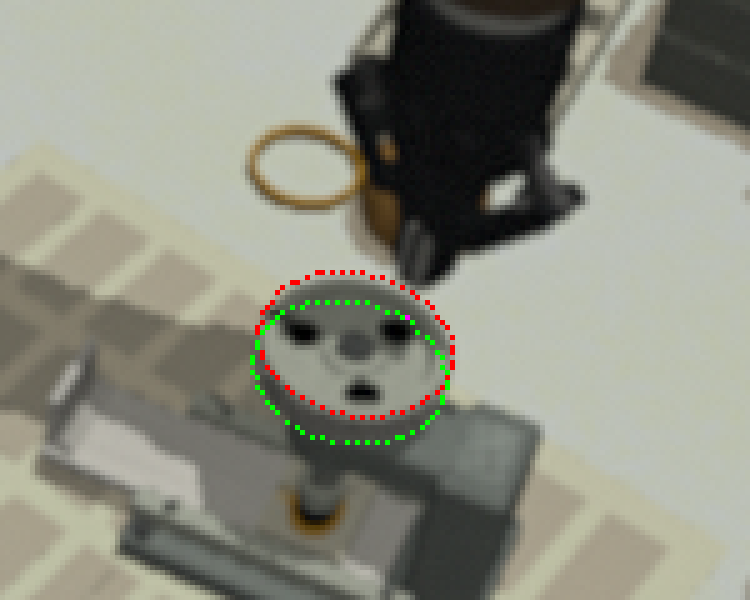

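In the scene view the visible tip at about (413,226) is higher than the reported TCP at (412,234). The real tips seem to sit 20–30 mm above the nominal point, above the rim. I'm backing out, lowering, and creeping in again.

```bash
python3 -m crank '[{"gripper":0,"travel":[12,0,0],"twist":[0,0,0]},{"gripper":0,"travel":[12,0,0],"twist":[0,0,0]},{"gripper":0,"travel":[0,0,12],"twist":[0,0,0]},{"gripper":0,"travel":[0,0,11],"twist":[0,0,0]},{"gripper":0,"travel":[0,0,0],"twist":[0,0,0]}]'|sed -n '2p;4p'; python3 -m crank '[{"gripper":0,"travel":[-4,0,0],"twist":[0,0,0]},{"gripper":0,"travel":[-3,0,0],"twist":[0,0,0]}]'|sed -n '2p;4p'; python3 -m crank '[{"gripper":0,"travel":[-2,0,0],"twist":[0,0,0]}]'|sed -n '2p;4p';python3 -m crank '[{"gripper":0,"travel":[-2,0,0],"twist":[0,0,0]}]'|sed -n '2p;4p'
```

```text
ee_pos: [0.658, 0.2546, 0.1154]
wrist_force: [-0.2, 0.0, -0.2]
ee_pos: [0.6585, 0.2476, 0.1179]
wrist_force: [-0.3, 0.2, 0.7]
ee_pos: [0.6584, 0.2457, 0.1178]
wrist_force: [-0.2, 0.8, 1.0]
ee_pos: [0.6583, 0.2452, 0.1179]
wrist_force: [0.6, 10.3, 1.5]
```

There is solid contact at an offset of 56 mm (45 + 11) with 10 N. Starting the anticlockwise arc.

```bash
python3 -m crank '[{"gripper":0,"travel":[-0.8,-9.5,0],"twist":[0,0,-0.1745]},{"gripper":0,"travel":[-0.8,-9.5,0],"twist":[0,0,-0.1745]},{"gripper":0,"travel":[-0.8,-9.5,0],"twist":[0,0,-0.1745]}]'|sed -n '2,4p'; python3 -m crank '[{"gripper":0,"travel":[-0.8,-9.5,0],"twist":[0,0,-0.1745]},{"gripper":0,"travel":[-0.8,-9.5,0],"twist":[0,0,-0.1745]},{"gripper":0,"travel":[-0.8,-9.5,0],"twist":[0,0,-0.1745]}]'|sed -n '2,4p'; python3 - <<'E'
from h import *
o=bot.get_obs();d=o['ee_pos'][:2]-np.array([.6545,.1893]);print(np.hypot(*d)*1e3,np.degrees(np.arctan2(d[1],d[0])),o['q'][5])
cv2.imwrite('pics/t4.png',bot.camera('top')[:,:,::-1]);cv2.imwrite('pics/w4.png',bot.camera('wrist')[:,:,::-1]);cv2.imwrite('pics/s4.png',bot.camera('scene')[:,:,::-1])
E
```

```text
ee_pos: [0.6301, 0.2399, 0.118]
tcp_rot: [179.9, -0.1, 116.4]
wrist_force: [-0.4, 3.9, 2.5]
ee_pos: [0.6083, 0.221, 0.118]
tcp_rot: [179.9, -0.0, 146.4]
wrist_force: [-1.6, 3.3, 0.4]
55.98384861109439 145.56352198687426 53.50078835885085
```

```bash
python3 -m crank '[{"gripper":0,"travel":[-1.4,-9.5,0],"twist":[0,0,-0.1745]},{"gripper":0,"travel":[-1.1,-9.4,0],"twist":[0,0,-0.1745]},{"gripper":0,"travel":[-0.9,-9.4,0],"twist":[0,0,-0.1745]},{"gripper":0,"travel":[-0.9,-9.4,0],"twist":[0,0,-0.1745]}]'|sed -n '2,4p'; python3 -m crank '[{"gripper":0,"travel":[-0.9,-9.4,0],"twist":[0,0,-0.1745]},{"gripper":0,"travel":[-0.9,-9.4,0],"twist":[0,0,-0.1745]},{"gripper":0,"travel":[-0.9,-9.4,0],"twist":[0,0,-0.1745]},{"gripper":0,"travel":[-0.9,-9.4,0],"twist":[0,0,-0.1745]}]'|sed -n '2,4p'; python3 - <<'E'
from h import *
o=bot.get_obs();d=o['ee_pos'][:2]-np.array([.6545,.1893]);print(np.hypot(*d)*1e3,np.degrees(np.arctan2(d[1],d[0])),o['q'][5])
a=bot.camera('scene')[200:290,345:465,::-1];b=bot.camera('top')[150:270,215:335,::-1]
im=np.zeros((400,800,3),np.uint8);im[:300,:400]=cv2.resize(a,(400,300),interpolation=cv2.INTER_CUBIC);im[:,400:]=cv2.resize(b,(400,400),interpolation=cv2.INTER_CUBIC)
cv2.imwrite('pics/m5.png',im)
E
```

```text
ee_pos: [0.5995, 0.1839, 0.1179]
tcp_rot: [180.0, -0.1, -173.9]
wrist_force: [-7.8, 1.1, 5.2]
ee_pos: [0.6166, 0.1494, 0.1178]
tcp_rot: [-180.0, -0.1, -134.0]
wrist_force: [-6.3, -4.1, 4.8]
55.0038327789234 -133.50784295666082 -32.377962118581884
```

View pics/m5.png

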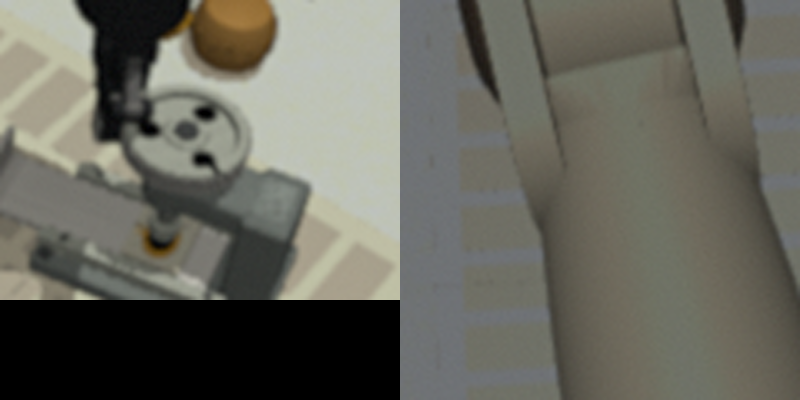

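The wheel has turned: in the scene crop the index line now runs from the lower hole at about (205,160) to (225,173).

```bash
python3 - <<'E'
from h import *
s=bot.calibration('scene')
h=onz(s,345+187/3.333,200+130/3.333,.153)
for u,v in((205,160),(223,173)):
    p=onz(s,345+u/3.333,200+v/3.333,.155);print(p,h,np.degrees(np.arctan2(p[1]-h[1],p[0]-h[0])))
E
python3 -m crank '[{"gripper":0,"travel":[-0.9,-9.4,0],"twist":[0,0,-0.1745]},{"gripper":0,"travel":[-0.9,-9.4,0],"twist":[0,0,-0.1745]},{"gripper":0,"travel":[-0.9,-9.4,0],"twist":[0,0,-0.1745]},{"gripper":0,"travel":[-0.9,-9.4,0],"twist":[0,0,-0.1745]},{"gripper":0,"travel":[-0.9,-9.4,0],"twist":[0,0,-0.1745]},{"gripper":0,"travel":[-0.9,-9.4,0],"twist":[0,0,-0.1745]},{"gripper":0,"travel":[-0.9,-9.4,0],"twist":[0,0,-0.1745]}]'|sed -n '1,4p'
```

```text
[0.6814     0.17349383 0.155     ] [0.65510089 0.18845541 0.153     ] -29.63558752123466
[0.69704274 0.17278101 0.155     ] [0.65510089 0.18845541 0.153     ] -20.49159822144552
time: 10.22
ee_pos: [0.6797, 0.14, 0.1177]
tcp_rot: [-180.0, -0.1, -64.0]
wrist_force: [-0.0, -4.0, 2.0]
```

The measured wheel angle (140°) equals the finger's sweep, so there is no slip. After the last rows the total is about 210°. I'm backing off and orbiting back 170°.

```bash
python3 -m crank '[{"gripper":0,"travel":[12,0,0],"twist":[0,0,0]},{"gripper":0,"travel":[-1,11.6,0],"twist":[0,0,0.1745]},{"gripper":0,"travel":[-1,11.6,0],"twist":[0,0,0.1745]},{"gripper":0,"travel":[-1,11.6,0],"twist":[0,0,0.1745]},{"gripper":0,"travel":[-1,11.6,0],"twist":[0,0,0.1745]},{"gripper":0,"travel":[-1,11.6,0],"twist":[0,0,0.1745]},{"gripper":0,"travel":[-1,11.6,0],"twist":[0,0,0.1745]},{"gripper":0,"travel":[-1,11.6,0],"twist":[0,0,0.1745]},{"gripper":0,"travel":[-1,11.6,0],"twist":[0,0,0.1745]},{"gripper":0,"travel":[-1,11.6,0],"twist":[0,0,0.1745]}]'|sed -n '1,4p'; python3 -m crank '[{"gripper":0,"travel":[-1,11.6,0],"twist":[0,0,0.1745]},{"gripper":0,"travel":[-1,11.6,0],"twist":[0,0,0.1745]},{"gripper":0,"travel":[-1,11.6,0],"twist":[0,0,0.1745]},{"gripper":0,"travel":[-1,11.6,0],"twist":[0,0,0.1745]},{"gripper":0,"travel":[-1,11.6,0],"twist":[0,0,0.1745]},{"gripper":0,"travel":[-1,11.6,0],"twist":[0,0,0.1745]},{"gripper":0,"travel":[-1,11.6,0],"twist":[0,0,0.1745]},{"gripper":0,"travel":[-1,11.6,0],"twist":[0,0,0.1745]},{"gripper":0,"travel":[0,0,0],"twist":[0,0,0]}]'|sed -n '1,4p'; cat > st.py <<'E'
from h import *
o=bot.get_obs();d=o['ee_pos'][:2]-np.array([.6545,.1893]);y=np.radians(o['tcp_rot'][2])
x=np.array([np.cos(y),np.sin(y)]);yt=np.array([np.sin(y),-np.cos(y)])
print('offset x_t %.1f y_t %.1f yaw %.1f z %.4f Fn %.1f Ft %.1f'%(d@x*1e3,d@yt*1e3,np.degrees(y)%360,o['ee_pos'][2],o['wrist_force'][:2]@x,-o['wrist_force'][:2]@yt))
E
python3 st.py
```

```text
time: 11.48
ee_pos: [0.5944, 0.1608, 0.1172]
tcp_rot: [-180.0, -0.0, -154.8]
wrist_force: [0.7, 0.4, 0.2]
time: 12.6
ee_pos: [0.6155, 0.2443, 0.1167]
tcp_rot: [-180.0, -0.0, 125.8]
wrist_force: [0.2, -0.0, -0.2]
offset x_t 67.4 y_t 0.6 yaw 125.8 z 0.1167 Fn -0.1 Ft -0.2
```

```bash
python3 -m crank '[{"gripper":0,"travel":[-8,0,0],"twist":[0,0,0]},{"gripper":0,"travel":[-3,0,0],"twist":[0,0,0]},{"gripper":0,"travel":[-2.1,0,0],"twist":[0,0,0]},{"gripper":0,"travel":[0,0,0],"twist":[0,0,0]}]'>/dev/null; python3 st.py;  python3 -m crank '[{"gripper":0,"travel":[-1.0,-9.4,0],"twist":[0,0,-0.1745]},{"gripper":0,"travel":[-1,-9.4,0],"twist":[0,0,-0.1745]},{"gripper":0,"travel":[-1,-9.4,0],"twist":[0,0,-0.1745]},{"gripper":0,"travel":[-1,-9.4,0],"twist":[0,0,-0.1745]},{"gripper":0,"travel":[-1,-9.4,0],"twist":[0,0,-0.1745]},{"gripper":0,"travel":[-1,-9.4,0],"twist":[0,0,-0.1745]}]' >/dev/null; python3 st.py
```

```text
offset x_t 56.0 y_t 0.4 yaw 126.1 z 0.1174 Fn 8.2 Ft 0.8
offset x_t 55.2 y_t 0.7 yaw 186.4 z 0.1178 Fn 11.6 Ft -1.8
```

```bash
python3 -m crank '[{"gripper":0,"travel":[-0.85,-9.4,0],"twist":[0,0,-0.1745]},{"gripper":0,"travel":[-0.85,-9.4,0],"twist":[0,0,-0.1745]},{"gripper":0,"travel":[-0.85,-9.4,0],"twist":[0,0,-0.1745]},{"gripper":0,"travel":[-0.85,-9.4,0],"twist":[0,0,-0.1745]},{"gripper":0,"travel":[-0.85,-9.4,0],"twist":[0,0,-0.1745]},{"gripper":0,"travel":[-0.85,-9.4,0],"twist":[0,0,-0.1745]}]' >/dev/null; python3 st.py;python3 -m crank '[{"gripper":0,"travel":[-0.9,-9.4,0],"twist":[0,0,-0.1745]},{"gripper":0,"travel":[-0.9,-9.4,0],"twist":[0,0,-0.1745]},{"gripper":0,"travel":[-0.9,-9.4,0],"twist":[0,0,-0.1745]},{"gripper":0,"travel":[-0.9,-9.4,0],"twist":[0,0,-0.1745]},{"gripper":0,"travel":[-0.9,-9.4,0],"twist":[0,0,-0.1745]}]' >/dev/null; python3 st.py
```

```text
offset x_t 55.1 y_t -1.0 yaw 246.3 z 0.1181 Fn 4.7 Ft -1.5
offset x_t 55.4 y_t -1.0 yaw 296.3 z 0.1178 Fn 1.3 Ft -2.3
```

```bash
python3 -m crank '[{"gripper":0,"travel":[12,0,0],"twist":[0,0,0]},{"gripper":0,"travel":[-1,11.6,0],"twist":[0,0,0.1745]},{"gripper":0,"travel":[-1,11.6,0],"twist":[0,0,0.1745]},{"gripper":0,"travel":[-1,11.6,0],"twist":[0,0,0.1745]},{"gripper":0,"travel":[-1,11.6,0],"twist":[0,0,0.1745]},{"gripper":0,"travel":[-1,11.6,0],"twist":[0,0,0.1745]},{"gripper":0,"travel":[-1,11.6,0],"twist":[0,0,0.1745]},{"gripper":0,"travel":[-1,11.6,0],"twist":[0,0,0.1745]},{"gripper":0,"travel":[-1,11.6,0],"twist":[0,0,0.1745]},{"gripper":0,"travel":[-1,11.6,0],"twist":[0,0,0.1745]}]'|sed -n '1,4p'; python3 -m crank '[{"gripper":0,"travel":[-1,11.6,0],"twist":[0,0,0.1745]},{"gripper":0,"travel":[-1,11.6,0],"twist":[0,0,0.1745]},{"gripper":0,"travel":[-1,11.6,0],"twist":[0,0,0.1745]},{"gripper":0,"travel":[-1,11.6,0],"twist":[0,0,0.1745]},{"gripper":0,"travel":[-1,11.6,0],"twist":[0,0,0.1745]},{"gripper":0,"travel":[-1,11.6,0],"twist":[0,0,0.1745]},{"gripper":0,"travel":[-1,11.6,0],"twist":[0,0,0.1745]},{"gripper":0,"travel":[-1,11.6,0],"twist":[0,0,0.1745]},{"gripper":0,"travel":[0,0,0],"twist":[0,0,0]}]'|sed -n '1,4p'; python3 st.py
```

```text
time: 16.48
ee_pos: [0.5951, 0.1607, 0.1175]
tcp_rot: [-180.0, 0.0, -154.6]
wrist_force: [-0.2, -0.2, 0.7]
time: 17.6
ee_pos: [0.6163, 0.2442, 0.117]
tcp_rot: [-180.0, -0.0, 125.9]
wrist_force: [-0.5, -0.3, -0.2]
offset x_t 66.9 y_t 1.3 yaw 125.9 z 0.1170 Fn -0.0 Ft 0.6
```

```bash
python3 -m crank '[{"gripper":0,"travel":[-8,0,0],"twist":[0,0,0]},{"gripper":0,"travel":[-3,0,0],"twist":[0,0,0]},{"gripper":0,"travel":[-1.6,0,0],"twist":[0,0,0]},{"gripper":0,"travel":[0,0,0],"twist":[0,0,0]}]'>/dev/null; python3 st.py;  python3 -m crank '[{"gripper":0,"travel":[-1.0,-9.4,0],"twist":[0,0,-0.1745]},{"gripper":0,"travel":[-1,-9.4,0],"twist":[0,0,-0.1745]},{"gripper":0,"travel":[-1,-9.4,0],"twist":[0,0,-0.1745]},{"gripper":0,"travel":[-0.9,-9.4,0],"twist":[0,0,-0.1745]},{"gripper":0,"travel":[-0.9,-9.4,0],"twist":[0,0,-0.1745]},{"gripper":0,"travel":[-0.9,-9.4,0],"twist":[0,0,-0.1745]}]' >/dev/null; python3 st.py;python3 -m crank '[{"gripper":0,"travel":[-0.95,-9.4,0],"twist":[0,0,-0.1745]},{"gripper":0,"travel":[-0.95,-9.4,0],"twist":[0,0,-0.1745]},{"gripper":0,"travel":[-0.95,-9.4,0],"twist":[0,0,-0.1745]},{"gripper":0,"travel":[-0.95,-9.4,0],"twist":[0,0,-0.1745]},{"gripper":0,"travel":[-0.95,-9.4,0],"twist":[0,0,-0.1745]},{"gripper":0,"travel":[-0.95,-9.4,0],"twist":[0,0,-0.1745]}]' >/dev/null; python3 st.py
```

```text
offset x_t 56.0 y_t 1.2 yaw 126.1 z 0.1175 Fn 8.8 Ft 1.3
offset x_t 55.2 y_t 1.3 yaw 186.5 z 0.1179 Fn 11.6 Ft -1.9
offset x_t 54.9 y_t -1.4 yaw 246.3 z 0.1184 Fn 9.7 Ft -2.1
```

```bash
python3 -m crank '[{"gripper":0,"travel":[-1.1,-9.4,0],"twist":[0,0,-0.1745]},{"gripper":0,"travel":[-1.1,-9.4,0],"twist":[0,0,-0.1745]},{"gripper":0,"travel":[-1.1,-9.4,0],"twist":[0,0,-0.1745]},{"gripper":0,"travel":[-1.1,-9.4,0],"twist":[0,0,-0.1745]},{"gripper":0,"travel":[-1.1,-9.4,0],"twist":[0,0,-0.1745]}]' >/dev/null; python3 st.py
python3 -m crank '[{"gripper":0,"travel":[12,0,0],"twist":[0,0,0]},{"gripper":0,"travel":[-1,11.6,0],"twist":[0,0,0.1745]},{"gripper":0,"travel":[-1,11.6,0],"twist":[0,0,0.1745]},{"gripper":0,"travel":[-1,11.6,0],"twist":[0,0,0.1745]},{"gripper":0,"travel":[-1,11.6,0],"twist":[0,0,0.1745]},{"gripper":0,"travel":[-1,11.6,0],"twist":[0,0,0.1745]},{"gripper":0,"travel":[-1,11.6,0],"twist":[0,0,0.1745]},{"gripper":0,"travel":[-1,11.6,0],"twist":[0,0,0.1745]},{"gripper":0,"travel":[-1,11.6,0],"twist":[0,0,0.1745]},{"gripper":0,"travel":[-1,11.6,0],"twist":[0,0,0.1745]}]'|sed -n '1,4p'; python3 -m crank '[{"gripper":0,"travel":[-1,11.6,0],"twist":[0,0,0.1745]},{"gripper":0,"travel":[-1,11.6,0],"twist":[0,0,0.1745]},{"gripper":0,"travel":[-1,11.6,0],"twist":[0,0,0.1745]},{"gripper":0,"travel":[-1,11.6,0],"twist":[0,0,0.1745]},{"gripper":0,"travel":[-1,11.6,0],"twist":[0,0,0.1745]},{"gripper":0,"travel":[-1,11.6,0],"twist":[0,0,0.1745]},{"gripper":0,"travel":[-1,11.6,0],"twist":[0,0,0.1745]},{"gripper":0,"travel":[-1,11.6,0],"twist":[0,0,0.1745]},{"gripper":0,"travel":[0,0,0],"twist":[0,0,0]}]'|sed -n '1,4p'; python3 - <<'E'
import st
from h import *
s=bot.calibration('scene');a=bot.camera('scene')[:,:,::-1]
cv2.imwrite('pics/s6.png',a)
b=bot.camera('top')[160:230,240:310,::-1]
im=np.zeros((400,800,3),np.uint8);im[:,:400]=cv2.resize(a[210:270,371:431],(400,400),interpolation=cv2.INTER_CUBIC);im[:,400:]=cv2.resize(b,(400,400),interpolation=cv2.INTER_CUBIC)
cv2.imwrite('pics/m6.png',im)
E
```

```text
offset x_t 55.3 y_t -2.8 yaw 296.3 z 0.1187 Fn 5.9 Ft -1.8
time: 21.48
ee_pos: [0.5958, 0.1627, 0.1173]
tcp_rot: [180.0, -0.0, -154.5]
wrist_force: [-0.4, -0.3, 0.2]
time: 22.6
ee_pos: [0.617, 0.2462, 0.1168]
tcp_rot: [-180.0, -0.0, 126.0]
wrist_force: [0.0, 0.2, 0.8]
offset x_t 68.1 y_t 3.1 yaw 126.0 z 0.1168 Fn 0.2 Ft -0.2
```

View pics/m6.png

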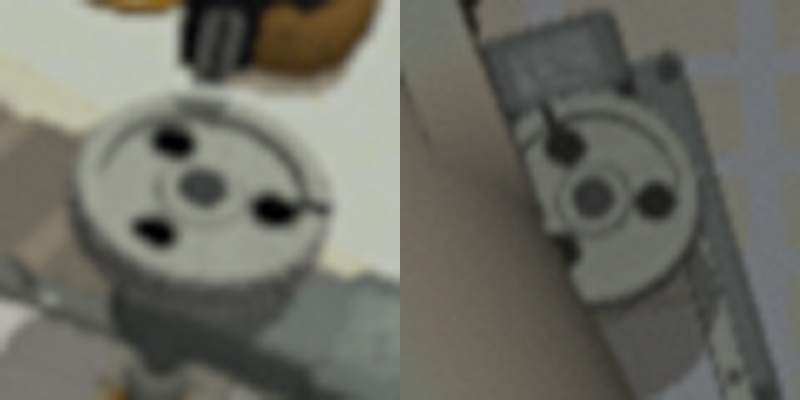

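The top view shows the hub at (593,198) and the index end at (545,105). That puts the line at about 27°, so the total turn is about 551° with no slip. One more 170° stroke is needed.

```bash
python3 -m crank '[{"gripper":0,"travel":[-8,-3,0],"twist":[0,0,0]},{"gripper":0,"travel":[-3.5,0,0],"twist":[0,0,0]},{"gripper":0,"travel":[-2.2,0,0],"twist":[0,0,0]},{"gripper":0,"travel":[0,0,0],"twist":[0,0,0]}]'>/dev/null; python3 st.py;  python3 -m crank '[{"gripper":0,"travel":[-1.0,-9.4,0],"twist":[0,0,-0.1745]},{"gripper":0,"travel":[-1,-9.4,0],"twist":[0,0,-0.1745]},{"gripper":0,"travel":[-1,-9.4,0],"twist":[0,0,-0.1745]},{"gripper":0,"travel":[-0.9,-9.4,0],"twist":[0,0,-0.1745]},{"gripper":0,"travel":[-0.9,-9.4,0],"twist":[0,0,-0.1745]},{"gripper":0,"travel":[-0.9,-9.4,0],"twist":[0,0,-0.1745]}]' >/dev/null; python3 st.py;python3 -m crank '[{"gripper":0,"travel":[-0.95,-9.4,0],"twist":[0,0,-0.1745]},{"gripper":0,"travel":[-0.95,-9.4,0],"twist":[0,0,-0.1745]},{"gripper":0,"travel":[-0.95,-9.4,0],"twist":[0,0,-0.1745]},{"gripper":0,"travel":[-0.95,-9.4,0],"twist":[0,0,-0.1745]},{"gripper":0,"travel":[-0.95,-9.4,0],"twist":[0,0,-0.1745]},{"gripper":0,"travel":[-0.95,-9.4,0],"twist":[0,0,-0.1745]}]' >/dev/null; python3 st.py; python3 -m crank '[{"gripper":0,"travel":[-1.1,-9.4,0],"twist":[0,0,-0.1745]},{"gripper":0,"travel":[-1.1,-9.4,0],"twist":[0,0,-0.1745]},{"gripper":0,"travel":[-1.1,-9.4,0],"twist":[0,0,-0.1745]},{"gripper":0,"travel":[-1.1,-9.4,0],"twist":[0,0,-0.1745]},{"gripper":0,"travel":[-1.1,-9.4,0],"twist":[0,0,-0.1745]}]' >/dev/null; python3 st.py
```

```text
offset x_t 56.0 y_t 0.2 yaw 126.1 z 0.1176 Fn 8.8 Ft 1.8
offset x_t 55.4 y_t 0.7 yaw 186.4 z 0.1179 Fn 8.4 Ft -2.5
offset x_t 55.0 y_t -0.9 yaw 246.3 z 0.1183 Fn 6.7 Ft -2.2
offset x_t 55.3 y_t -1.8 yaw 296.3 z 0.1185 Fn 5.9 Ft -1.4
```

```bash
python3 -m crank '[{"gripper":0,"travel":[12,0,0],"twist":[0,0,0]},{"gripper":0,"travel":[0,0,-50],"twist":[0,0,0]},{"gripper":0,"travel":[0,0,-50],"twist":[0,0,0]},{"gripper":0,"travel":[-28.7,35.5,0],"twist":[0,0,0]},{"gripper":0,"travel":[-28.7,35.5,0],"twist":[0,0,0]},{"gripper":0,"travel":[-28.7,35.5,0],"twist":[0,0,0]},{"gripper":0,"travel":[0,0,0],"twist":[0,0,0.1745]},{"gripper":0,"travel":[0,0,0],"twist":[0,0,0.1745]},{"gripper":0,"travel":[0,0,0],"twist":[0,0,0.1745]},{"gripper":0,"travel":[0,0,0],"twist":[0,0,0.1745]},{"gripper":0,"travel":[0,0,0],"twist":[0,0,0.1745]},{"gripper":0,"travel":[0,0,0],"twist":[0,0,0.1745]}]' >/dev/null; python3 -m crank '[{"gripper":0,"travel":[0,0,0],"twist":[0,0,0.1745]},{"gripper":0,"travel":[0,0,0],"twist":[0,0,0.1745]},{"gripper":0,"travel":[0,0,0],"twist":[0,0,0.1745]},{"gripper":0,"travel":[0,0,0],"twist":[0,0,0.1745]},{"gripper":0,"travel":[0,0,0],"twist":[0,0,0]}]' | head -3; python3 - <<'E'
import st
from h import *
s=bot.calibration('scene')
for e in((.617,.2462,.1168),(.617,.2462,.1368),(.6166,.1494,.1178),(.6166,.1494,.1378)): print(proj(s,e))
cv2.imwrite('pics/w7.png',bot.camera('wrist')[:,:,::-1])
a=bot.camera('scene')[200:300,325:450,::-1];cv2.imwrite('pics/s7.png',cv2.resize(a,None,fx=3,fy=3,interpolation=cv2.INTER_CUBIC))
w=cv2.imread('pics/w7.png');im=np.zeros((600,640,3),np.uint8);im[:300,:375]=cv2.imread('pics/s7.png');im[300:,:400]=cv2.resize(w,(400,300))
cv2.imwrite('pics/m7.png',im)
c=bot.calibration('wrist');print(proj(c,bot.get_obs()['ee_pos']))
E
```

```text
time: 27.45
ee_pos: [0.5512, 0.1619, 0.2172]
tcp_rot: [180.0, -0.0, -164.1]
offset x_t 106.9 y_t 2.0 yaw 195.9 z 0.2172 Fn 0.4 Ft 0.2
(np.float64(400.66311398532105), np.float64(228.34453990852754))
(np.float64(401.9508520947275), np.float64(222.74930707537249))
(np.float64(375.7669449253344), np.float64(248.96029015538167))
(np.float64(376.7544296424532), np.float64(243.41121401466714))
(np.float64(322.87627802608364), np.float64(276.5648705106328))
```

View pics/m7.png

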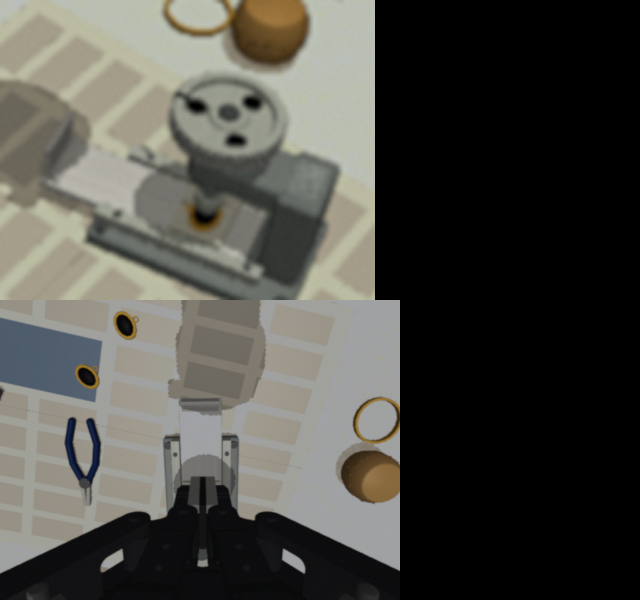

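The index line again points at the tab, at about (180,95) in the scene crop, so the wheel has made two full turns. The wrist view shows the finger centred over the slide, between wheel and tab. I'm going down just inside the tab.

```bash
python3 -m crank '[{"gripper":0,"travel":[2,-2,45],"twist":[0,0,0]},{"gripper":0,"travel":[0,0,50],"twist":[0,0,0]},{"gripper":0,"travel":[0,0,45],"twist":[0,0,0]},{"gripper":0,"travel":[0,0,25],"twist":[0,0,0]},{"gripper":0,"travel":[0,0,12],"twist":[0,0,0]},{"gripper":0,"travel":[0,0,5],"twist":[0,0,0]},{"gripper":0,"travel":[0,0,3],"twist":[0,0,0]},{"gripper":0,"travel":[0,0,0],"twist":[0,0,0]}]' | sed -n '2,4p'; python3 -m crank '[{"gripper":0,"travel":[6,0,0],"twist":[0,0,0]},{"gripper":0,"travel":[4,0,0],"twist":[0,0,0]}]' | sed -n '2,4p';python3 -m crank '[{"gripper":0,"travel":[3,0,0],"twist":[0,0,0]},{"gripper":0,"travel":[3,0,0],"twist":[0,0,0]},{"gripper":0,"travel":[2,0,0],"twist":[0,0,0]}]' | sed -n '2,4p';python3 st.py
```

```text
ee_pos: [0.5504, 0.1601, 0.0331]
tcp_rot: [180.0, 0.1, -164.0]
wrist_force: [0.4, 0.1, 0.6]
ee_pos: [0.54, 0.1572, 0.0326]
tcp_rot: [180.0, 0.0, -164.0]
wrist_force: [-0.4, -0.3, -0.3]
ee_pos: [0.5325, 0.1549, 0.0323]
tcp_rot: [-180.0, 0.0, -164.0]
wrist_force: [1.0, -0.0, 0.4]
offset x_t 126.8 y_t 0.7 yaw 196.0 z 0.0323 Fn -1.0 Ft 0.3
```

```bash
for i in 1; do python3 -m crank '[{"gripper":0,"travel":[2,0,0],"twist":[0,0,0]}]' | sed -n '2p;4p';python3 -m crank '[{"gripper":0,"travel":[2,0,0],"twist":[0,0,0]}]' | sed -n '2p;4p';python3 -m crank '[{"gripper":0,"travel":[2,0,0],"twist":[0,0,0]}]' | sed -n '2p;4p';python3 -m crank '[{"gripper":0,"travel":[2,0,0],"twist":[0,0,0]}]' | sed -n '2p;4p'; done; python3 st.py
```

```text
ee_pos: [0.5306, 0.1544, 0.0323]
wrist_force: [-0.2, -0.6, -0.6]
ee_pos: [0.5287, 0.1539, 0.0323]
wrist_force: [0.0, -0.1, 0.3]
ee_pos: [0.5267, 0.1533, 0.0322]
wrist_force: [0.7, -0.3, -0.1]
ee_pos: [0.5248, 0.1528, 0.0323]
wrist_force: [-0.1, 0.5, 0.2]
offset x_t 134.7 y_t 0.7 yaw 196.0 z 0.0323 Fn -0.0 Ft -0.6
```

There was no contact, so the tip passed over the tab's top and the true tip must be more than 30 mm above the TCP. I'm backing off, going lower, and trying again.

```bash
python3 -m crank '[{"gripper":0,"travel":[-15,0,0],"twist":[0,0,0]},{"gripper":0,"travel":[-15,0,0],"twist":[0,0,0]},{"gripper":0,"travel":[0,0,10],"twist":[0,0,0]},{"gripper":0,"travel":[0,0,6],"twist":[0,0,0]},{"gripper":0,"travel":[0,0,5],"twist":[0,0,0]},{"gripper":0,"travel":[0,0,0],"twist":[0,0,0]}]' | sed -n '2p;4p'; python3 st.py; python3 -m crank '[{"gripper":0,"travel":[7,0,0],"twist":[0,0,0]},{"gripper":0,"travel":[7,0,0],"twist":[0,0,0]}]' | sed -n '2p;4p';python3 -m crank '[{"gripper":0,"travel":[3,0,0],"twist":[0,0,0]}]'|sed -n '2p;4p';python3 -m crank '[{"gripper":0,"travel":[3,0,0],"twist":[0,0,0]}]'|sed -n '2p;4p';python3 -m crank '[{"gripper":0,"travel":[3,0,0],"twist":[0,0,0]}]'|sed -n '2p;4p';python3 -m crank '[{"gripper":0,"travel":[3,0,0],"twist":[0,0,0]}]'|sed -n '2p;4p'; python3 st.py
```

```text
ee_pos: [0.5532, 0.1609, 0.0108]
wrist_force: [-0.3, -0.4, -0.5]
offset x_t 105.2 y_t 0.7 yaw 196.0 z 0.0108 Fn 0.4 Ft 0.3
ee_pos: [0.5398, 0.1571, 0.0115]
wrist_force: [-0.5, -0.1, 0.2]
ee_pos: [0.537, 0.1562, 0.0116]
wrist_force: [-0.6, 0.1, 0.5]
ee_pos: [0.5346, 0.1556, 0.0116]
wrist_force: [1.9, -0.9, 0.0]
ee_pos: [0.5319, 0.1547, 0.0115]
wrist_force: [2.2, 0.5, 0.3]
ee_pos: [0.5289, 0.1539, 0.0115]
wrist_force: [2.4, 0.2, 1.9]
offset x_t 130.5 y_t 0.6 yaw 196.0 z 0.0115 Fn -2.3 Ft 0.5
```

In contact with the tab at an offset of 124 mm, and the slide is moving at about 2 N. Drawing it out to its stop.

```bash
python3 -m crank '[{"gripper":0,"travel":[4,0,0],"twist":[0,0,0]},{"gripper":0,"travel":[4,0,0],"twist":[0,0,0]},{"gripper":0,"travel":[4,0,0],"twist":[0,0,0]},{"gripper":0,"travel":[4,0,0],"twist":[0,0,0]},{"gripper":0,"travel":[4,0,0],"twist":[0,0,0]},{"gripper":0,"travel":[4,0,0],"twist":[0,0,0]},{"gripper":0,"travel":[4,0,0],"twist":[0,0,0]},{"gripper":0,"travel":[4,0,0],"twist":[0,0,0]},{"gripper":0,"travel":[4,0,0],"twist":[0,0,0]},{"gripper":0,"travel":[4,0,0],"twist":[0,0,0]},{"gripper":0,"travel":[4,0,0],"twist":[0,0,0]},{"gripper":0,"travel":[4,0,0],"twist":[0,0,0]}]' | sed -n '2p;4p'; python3 st.py; for i in 1; do python3 -m crank '[{"gripper":0,"travel":[3,0,0],"twist":[0,0,0]},{"gripper":0,"travel":[2,0,0],"twist":[0,0,0]}]' >/dev/null; python3 st.py; python3 -m crank '[{"gripper":0,"travel":[2,0,0],"twist":[0,0,0]}]' >/dev/null;python3 st.py;python3 -m crank '[{"gripper":0,"travel":[2,0,0],"twist":[0,0,0]}]' >/dev/null;python3 st.py; done
```

```text
ee_pos: [0.4823, 0.1406, 0.0112]
wrist_force: [2.6, -0.1, -0.0]
offset x_t 178.9 y_t 0.7 yaw 196.0 z 0.0112 Fn -2.5 Ft 0.8
offset x_t 183.8 y_t 0.7 yaw 196.0 z 0.0112 Fn -0.6 Ft 1.4
offset x_t 185.7 y_t 0.7 yaw 196.0 z 0.0113 Fn -1.9 Ft 1.7
offset x_t 187.7 y_t 0.7 yaw 196.0 z 0.0113 Fn -1.4 Ft 1.2
```

```bash
python3 -m crank '[{"gripper":0,"travel":[1,0,0],"twist":[0,0,0]}]' >/dev/null;python3 st.py;python3 -m crank '[{"gripper":0,"travel":[1,0,0],"twist":[0,0,0]}]' >/dev/null;python3 st.py;python3 -m crank '[{"gripper":0,"travel":[0.5,0,0],"twist":[0,0,0]},{"gripper":0,"travel":[0,0,0],"twist":[0,0,0]}]' >/dev/null;python3 st.py
```

```text
offset x_t 188.7 y_t 0.7 yaw 196.0 z 0.0113 Fn -4.7 Ft 2.2
offset x_t 188.6 y_t 0.7 yaw 196.0 z 0.0114 Fn -10.7 Ft 1.5
offset x_t 188.6 y_t 0.7 yaw 196.0 z 0.0114 Fn -10.1 Ft 2.0
```

The slide is on its stop, since the force rose to 10 N at a standstill. I'm backing off and lifting clear, then checking the pendant's position numerically.

```bash
python3 -m crank '[{"gripper":0,"travel":[-5,0,0],"twist":[0,0,0]},{"gripper":0,"travel":[-3,0,0],"twist":[0,0,0]},{"gripper":0,"travel":[0,0,-20],"twist":[0,0,0]},{"gripper":0,"travel":[0,0,-45],"twist":[0,0,0]},{"gripper":0,"travel":[0,0,-50],"twist":[0,0,0]},{"gripper":0,"travel":[0,0,-50],"twist":[0,0,0]},{"gripper":0,"travel":[-40,0,-30],"twist":[0,0,0]},{"gripper":0,"travel":[-40,0,0],"twist":[0,0,0]},{"gripper":0,"travel":[0,0,0],"twist":[0,0,0]},{"gripper":0,"travel":[0,0,0],"twist":[0,0,0]}]'|head -4; python3 - <<'E'
from h import *
u=np.array([-.9598,-.2807]);c0=np.array([.6545,.1893])
def blobs(n):
    c=bot.calibration(n);im=bot.camera(n);cv2.imwrite(f'pics/{n}9.png',im[:,:,::-1])
    h=cv2.cvtColor(im,cv2.COLOR_RGB2HSV);m=cv2.inRange(h,(10,110,50),(30,255,255))
    k,_,st,ce=cv2.connectedComponentsWithStats(m)
    for i in range(1,k):
        if st[i,4]>8:
            p=onz(c,*(st[i,:2]+st[i,2:4]/2-.5),.032);d=p[:2]-c0
            if abs(d@u)<.16 and abs(d@[-u[1],u[0]])<.06: print(n,st[i],'along %.1f across %.1f'%(d@u*1e3,d@[-u[1],u[0]]*1e3))
    # tab edge
for n in('scene','wrist','top'):blobs(n)
E
```

```text
time: 34.92
ee_pos: [0.5556, 0.1617, 0.2057]
tcp_rot: [180.0, -0.1, -164.0]
wrist_force: [0.3, -1.1, -0.7]
scene [363 257  12  10  59] along 67.4 across 3.2
wrist [302 222  43  39 525] along 68.7 across -0.4
```

```bash
python3 -c "
from workcell import bot
print(bot.job_done())"
```

```text
the job is handed in; nothing more can be done
None
```

I loosened the larger press's handwheel two full turns, then pushed the slide out to its stop. By the camera measurements the pendant is still in its nest. I handed the job in at about 35 s with the arm clear, and no verdict was returned.

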